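# Half-twist a test cap on the counter's cap-testing stand and hold it

## Robot

A 6-joint arm with a two-finger parallel gripper is mounted at the origin on the work surface. World frame = base frame: x ahead of the robot, y to its left, z up, the work surface at z = 0. Lengths are in m, angles in rad, forces in N, time in s.
With the tool pointing down it reaches from about 0.3 to 0.775 m from the base axis. Payload 14.6 kg.
Tool frame: the origin (TCP) lies at the very end of the fingers, on their centre line; the grasp point (between the pads) lies 19 mm behind it; z points along the fingers, x is the direction in which the jaws open and shut, and the axes are right-handed (so a half turn about z gives the same grasp; the last joint's range is limited). The gripper opens to 94 mm and grips with 3 to 60 N. Pads are 16 mm wide; open, the fingers measure 119 mm over their backs; the gripper's body (75 mm by 177 mm) begins 78 mm behind the grasp point.
Start: joints at [-0.067, 0.3, 1.521, -0, 1.321, -0.067], TCP at [0.55, -0, 0.205] pointing down, gripper open.
Joint ranges: [-3.03, 3.03], [-0.79, 2.21], [0.23, 2.52], [-1.04, 4.18], [0, 3.07], [-2.55, 2.55]. Speed limits (rad/s): [2.22, 2.22, 2.57, 3.14, 3.14, 3.14].

## Interface

Orientations are given as [roll, pitch, yaw] about the fixed x, y, z axes, in that order (R = Rz(yaw) Ry(pitch) Rx(roll)).
In Python, from station import ctrl gives the robot as it stands.
- The arm moves only by the shell command python3 -m inch 'ROWS' [FORCE]. ROWS is JSON, one flat list of numbers, 7 for each row, row after row: the shift along the tool's x, y, z in cm, then the turn, a rotation vector about the tool's x, y, z in rad, then the opening, from 0 (shut) to 1 (fully open). In form: [tx, ty, tz, wx, wy, wz, claw, tx, ty, tz, wx, wy, wz, claw, ...]. A call has 1 to 20 rows; each row shifts and turns the commanded pose from where the row before left it, along the tool's axes as they then stand; what a row does not reach is not made up. A row lasts 1/8 s, in which the tool goes at most 62.5 mm and 10.7 degrees, less where a joint would pass 70% of its speed; a pose out of reach is approached as far as the arm can. A call is refused whole if a number of a shift passes 6.25 or a number of a turn 0.188, either way. A call with a gripper value outside its range is refused whole. The fingers move at their own pace and stop on an object; FORCE is the grip in N (left out, the last holds). Time passes only in rows, so rows that do not move let the fingers close. It gives the time, the measured TCP pose, the force and the opening at its end, in the units of the state.
- ctrl.get_obs(): the state, without advancing time (a new reading comes with each control period).
- ctrl.camera(name): name is "scene" or "side" or "wrist"; returns (picture, depth): 480x640x3 uint8, red, green, blue; 480x640 float32, m along the optical axis (not along the pixel's ray), 0 where there is no reading.
- ctrl.camera_params(name): a dict with "vertical_fov" (degrees; the focal length in pixels is half the picture's height over the tangent of half this angle, whatever the lens; pixels are square), "cx", "cy" (the principal point, pixels), "distortion" ([k1, k2, p1, p2, k3] as OpenCV has them; the pictures are not rectified), "camera_from_world" (4x4, takes a point from world to camera coordinates); the wrist camera has in their place "mount" (4x4, takes a point from camera to tool coordinates, whose origin is the TCP and whose axes are the tool frame's). Camera axes: x right, y down, z forward; pixel columns grow to the right and rows downward; lengths in m; the calibration is good to about 2 mm. A picture is of the moment at which its call begins: read the wrist's pose just before it. camera_params takes no time and is no camera call.
- ctrl.hand_in(): hands the job in, once; it reports no verdict.
Trained networks look in the newest picture that a camera, given by its name, has taken for a name from the list of things; names that differ only in an ending like _2 or _b are one class to them, and where a whole thing is asked for, a point or a joint stands for the part that bears it (a point fixed in the world has none). Each returns a list of dicts, best first, with "score" (0 to 1); they miss things now and then, are a little off and sometimes report something else, mostly with a low value. They report only what shows in the picture. A call takes as long as a camera call. They do not tell look-alikes from the thing itself.
- ctrl.spot_in(camera, label): "bbox" ([centre column, centre row, width, height] in pixels, round what is visible of it).
- ctrl.place_of(camera, label): "centre" ([column, row] in pixels: a listed point, or the origin of a listed thing).
The state is a dict: "time_s": time; "qpos": joint angles; "joint_vel": joint speeds; "tau": joint torques, N m; "ee_pos": TCP position; "eef_rot": TCP orientation; "force": force on the tool from outside, world axes, zero at the start; "moment": the same for the moment, N m; "grip_width": finger opening in m.
Only numpy, scipy, OpenCV 4.12 (cv2) and the standard library are available. Lean on these libraries where they do the work, as an engineer would, in place of code of your own. Each camera call takes 0.05 s, during which the arm holds its last target. There are 200 camera calls.

## Task

The black test cap has toppled over on the shop counter: first stand it upright on the counter on its brass foot. Then put its foot fully down into the socket of the blue testing stand, ears through the slots at the white marks, and twist it clockwise (seen from above) only half way to the lock, until its orange pointer is at the yellow marks; never turn it on to the red lock marks. Finish while still holding the cap there, gripped and still, and do not disturb the other goods on the counter.

Things in the scene. Friction and masses are not known exactly. Their poses are not given: they have to be found in the camera images.
- cap_mid (a point): Centre of the loose test cap, half-way up its 90 mm, about 250 g. z runs from foot to top, x along its two ears; half a turn about z looks the same. At the start it lies level on a flat grip face, axis 20 mm up, ears level, top pointing to -y (the robot's right) within 0.5 rad. Cap and stand may swap sides. Nothing stands within 80 mm of it.
- cap_top (a point): Centre of the cap's top, 45 mm above cap_mid along its axis, same axes. The upper 64 mm of the cap is a black square grip, 40 x 40 mm, its faces square to x and y. Orange pointer stripes follow the line of the ears: across the top, up the +x and -x faces, and as a thin bar 34 mm to each side, 28 mm above the underside (painted guide, no contact).
- cap_foot (a point): Centre of the underside of the cap's brass foot, 45 mm below cap_mid along its axis, same axes. The foot is round, 40 mm in diameter, the lowest 26 mm of the cap, with a 3 mm chamfer. At its very bottom two ears along +x and -x reach 30 mm from the axis, 12 mm wide, 8 mm thick. It is heavier than the grip, so the cap stands well.
- socket (a point): Centre of the socket's mouth at rim level, 80 mm above the counter, on the fixed stand. z up, x along its two entry slots (white marks), either way round. Bore 43 mm in diameter; slots along +x and -x, 16 mm wide, reach 32 mm from the axis. Yellow half-way marks lie 45 degrees, red lock marks 90 degrees clockwise (from above) of the white ones.
- socket_floor (a point): Centre of the socket's floor, 17 mm below the rim, same axes as socket; a cap fully down rests on it. Under the 6 mm thick rim the ears turn freely clockwise (from above) in a chamber 11 mm high; anticlockwise a stop blocks them at 5 degrees. From about 57 degrees they push on sprung balls (a few N) and click past into the lock; end stop at 94 degrees.
- stand: The fixed testing stand: block 96 x 96 mm, 80 mm tall, all blue, on a base plate 130 x 130 x 12 mm. Origin at the centre of its underside, axes as socket; yaw within 0.5 rad. A round gauge stands out of its -x side to 64 mm from the axis, 12 to 60 mm up.
- oil_jug: Bystander: yellow oil jug 60 x 105 x 170 mm, origin at the centre of its underside, back of the counter.
- spray_can: Bystander: blue spray can with a pale grey top, 52 mm diameter, 170 mm tall, origin at the centre of its underside, back of the counter.
- oil_filter: Bystander: red oil filter, 74 mm diameter, 89 mm tall, origin at the centre of its underside, back of the counter.
- bulb_box: Bystander: cardboard bulb box 60 x 110 x 50 mm, origin at the centre of its underside, back of the counter.
- mug: Bystander: blue mug, 80 mm diameter, 90 mm tall, origin at the centre of its underside, at the left.
- wrench: Bystander: steel wrench lying flat, at the right; origin at its underside.
There are look-alikes about, which are no part of the job. Leave any pink look-alike of the stand alone.

How it is judged:
On the way, in this order (a step that is already met when the one before it is completed fails the run):
1. the cap stands upright on the counter on its foot (angle between cap_mid's own z axis and vertical below 0.12 rad and height (world z) of cap_mid above 0.04 m and height (world z) of cap_foot below 0.006 m), for 0.3 s.
2. the cap's foot is fully down in the socket, ears still in line with the entry slots (horizontal distance between cap_foot and socket below 0.006 m and z of cap_foot in the frame of socket below -0.0125 m and angle between cap_mid's own z axis and vertical below 0.12 rad and angle between the x axis of cap_mid and the x axis of socket, either way round below 0.25 rad), for 0.1 s.
At the end, for the whole second after the job is handed in: The cap is still gripped by the fingers (over 2 N) and still, upright within 7 degrees, its foot within 4.5 mm of the socket floor and within 6 mm of the socket's axis, its ears turned 45 degrees (within 12 degrees) clockwise from the entry slots (horizontal distance between cap_foot and socket below 0.006 m and z of cap_foot in the frame of socket below -0.0125 m and angle between cap_mid's own z axis and vertical below 0.12 rad and angle between the x axis of cap_mid and the x axis of socket, either way round between 0.576 and 0.995 rad and contact force between the fingers and cap above 2 N and linear speed of cap below 0.02 m/s and angular speed of cap below 0.15 rad/s); the arm keeps its last pose, push and grip.
It fails at once if the cap is turned on past 70 degrees, into the lock (horizontal distance between cap_foot and socket below 0.006 m and z of cap_foot in the frame of socket below -0.0125 m and angle between cap_mid's own z axis and vertical below 0.12 rad and angle between the x axis of cap_mid and the x axis of socket, either way round above 1.22 rad).
It fails at once if other goods on the counter are knocked or moved by more than 30 mm (distance of any of oil_jug, spray_can, oil_filter, bulb_box, mug, wrench from where it was at the start of the episode above 0.03 m).
It also fails if it takes over 64 s, if anything falls off the work surface, if the arm or the gripper's body presses on something with over 40 N, if the wrist force passes 120 N, or if a joint passes its speed limit or range.

## Working session

There is one attempt and no reset: what is moved stays moved. The work goes in short steps, Python scripts to look and compute and a shell command to move; the robot and the scene stay as the last step left them, time stands still between calls to the robot, and variables do not carry over. Pictures are saved under pics/ and viewed, about 8 in all and at most 12, crops included, and the job is handed in when it is done.

```bash
ls; mkdir -p pics; cat > h.py <<'E'
import numpy as np, cv2
from scipy.spatial.transform import Rotation as R
from station import ctrl
def cam(n):
    p=ctrl.camera_params(n); f=240/np.tan(np.radians(p["vertical_fov"])/2)
    K=np.array([[f,0,p["cx"]],[0,f,p["cy"]],[0,0,1]]); D=np.array(p["distortion"],float)
    if n=="wrist":
        o=ctrl.get_obs(); T=np.eye(4); T[:3,:3]=R.from_euler("xyz",o["eef_rot"]).as_matrix(); T[:3,3]=o["ee_pos"]
        W=T@np.array(p["mount"])
    else: W=np.linalg.inv(np.array(p["camera_from_world"]))
    return K,D,W   # W: cam->world
def ray(c,uv):
    K,D,W=c; x=cv2.undistortPoints(np.array(uv,float).reshape(-1,1,2),K,D).reshape(-1,2)
    return W[:3,3],np.c_[x,np.ones(len(x))]@W[:3,:3].T
def atz(c,uv,z):
    o,d=ray(c,uv); return o+d*((z-o[2])/d[:,2])[:,None]
def atdepth(c,uv,dep):
    o,d=ray(c,uv); return o+d*np.array(dep).reshape(-1,1)
def proj(c,P):
    K,D,W=c; M=np.linalg.inv(W); return cv2.projectPoints(np.array(P,float).reshape(-1,1,3),cv2.Rodrigues(M[:3,:3])[0],M[:3,3],K,D)[0].reshape(-1,2)
def cloud(c,dep):
    v,u=np.mgrid[0:480,0:640]; P=atdepth(c,np.c_[u.ravel(),v.ravel()],dep.ravel()).reshape(480,640,3); P[dep==0]=np.nan; return P
def save(n,im): cv2.imwrite("pics/"+n+".png",im[:,:,::-1])
E
python3 - <<'E'
from h import *
for n in ["scene","side","wrist"]:
    c=cam(n); im,d=ctrl.camera(n); save(n+"0",im); np.savez("pics/"+n+"0.npz",im=im,d=d); print(n,c[2][:3,3].round(3),c[2][:3,2].round(2))
    if n!="wrist":
        for l,z in [("cap_mid",.02),("cap_top",.02),("cap_foot",.02),("socket",.08),("stand",0)]:
            for r in ctrl.place_of(n,l)[:2]: print(l,round(r["score"],2),np.round(r["centre"],1),atz(c,r["centre"],z).round(3))
print(ctrl.get_obs())
E
```

```text
pics
scene [ 1.399 -0.607  1.09 ] [-0.6   0.4  -0.69]
cap_mid 0.97 [390.7 241.6] [[0.589 0.149 0.02 ]]
cap_top 0.81 [372.1 247.7] [[0.579 0.098 0.02 ]]
cap_foot 0.72 [404.4 232.2] [[0.582 0.199 0.02 ]]
socket 0.88 [192.  222.5] [[ 0.3   -0.245  0.08 ]]
socket 0.86 [291.4 193. ] [[0.348 0.014 0.08 ]]
stand 0.91 [194.8 249. ] [[ 0.307 -0.255  0.   ]]
stand 0.74 [384.6 192.9] [[0.414 0.273 0.   ]]
side [ 0.106 -0.832  1.121] [ 0.3   0.61 -0.73]
cap_mid 0.66 [315.7 221.8] [[0.577 0.143 0.02 ]]
cap_top 0.37 [346.5 301.7] [[ 0.521 -0.135  0.02 ]]
cap_foot 0.94 [308.2 208.4] [[0.582 0.2   0.02 ]]
socket 0.97 [279.4 360.3] [[ 0.298 -0.242  0.08 ]]
socket 0.91 [255.3 265.6] [[0.353 0.024 0.08 ]]
stand 0.88 [241.6 218. ] [[0.406 0.272 0.   ]]
stand 0.84 [259.6 285.5] [[0.357 0.024 0.   ]]
wrist [0.55  0.072 0.385] [-0.   -0.25 -0.97]
{'time_s': 0.65, 'qpos': array([-6.65706033e-02,  2.99875882e-01,  1.52100062e+00,  1.31064192e-05,
        1.32071878e+00, -6.66053672e-02]), 'joint_vel': array([ 0.00057097, -0.00145572,  0.00013295, -0.00060504, -0.00085511,
       -0.00038052]), 'tau': array([-1.12500180e-03, -5.31536758e+01, -3.52858651e+01,  7.07807578e-02,
        2.12613837e-02, -9.76439026e-06]), 'ee_pos': array([5.49985488e-01, 1.76466230e-05, 2.05458555e-01]), 'eef_rot': array([-3.14157981e+00,  1.77284578e-06,  3.15203311e-05]), 'force': array([-0.16667879,  0.95950785, -0.83019216]), 'moment': array([ 0.00177242, -0.03899346, -0.02159548]), 'grip_width': 0.09410706551776307}
```

View pics/scene0.png

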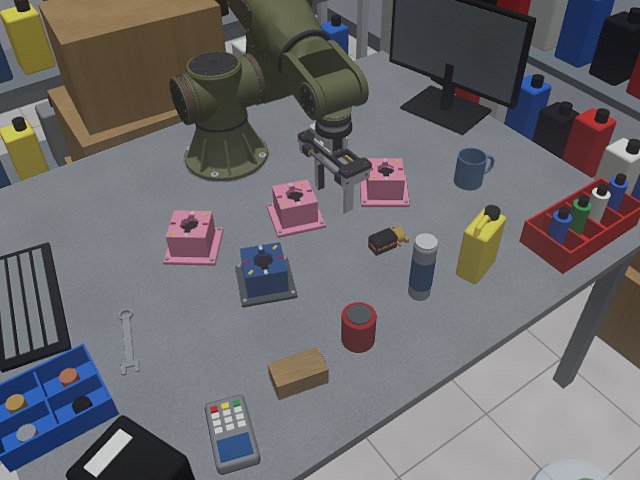

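The scene view shows the cap lying near (388,240), foot to the right. The blue stand is at about (264,262), and there are three pink look-alikes. Next I'll measure the stand and cap from depth.

```bash
python3 - <<'E'
from h import *
out=[]
for n,uv in [("scene",[264,262]),("side",None)]:
    z=np.load(f"pics/{n}0.npz"); im,d=z["im"],z["d"]; c=cam(n); P=cloud(c,d)
    hsv=cv2.cvtColor(im,cv2.COLOR_RGB2HSV); x=P[...,0];y=P[...,1];zz=P[...,2]
    if n=="scene": s0=atz(c,uv,.08)[0]; print("guess",s0)
    near=(np.hypot(x-s0[0],y-s0[1])<.09)
    top=near&(zz>.072)&(zz<.09)
    pts=P[top]; r=cv2.minAreaRect((pts[:,:2]*1000).astype(np.float32)); print(n,"top",len(pts),r,np.median(pts[:,2]))
    cm=(np.hypot(x-.583,y-.15)<.075)&(zz>.006)&(zz<.06)
    q=P[cm]; r=cv2.minAreaRect((q[:,:2]*1000).astype(np.float32)); print("cap",len(q),r,np.nanpercentile(q[:,2],[5,50,95]))
    for ctr in (s0,[.583,.15,.02]):
        u,v=proj(c,[ctr])[0].astype(int); out.append(cv2.resize(im[v-40:v+40,u-53:u+53],(400,300),interpolation=cv2.INTER_CUBIC))
save("crops",np.vstack([np.hstack(out[:2]),np.hstack(out[2:])]))
E
```

```text
guess [ 0.51792912 -0.17021223  0.08      ]
scene top 1138 ((507.04278564453125, -168.18031311035156), (96.07511138916016, 106.87191772460938), 67.70587921142578) 0.07965802893388363
cap 740 ((575.9237060546875, 143.82826232910156), (117.0147476196289, 107.8265380859375), 36.10874938964844) [0.00941012 0.03457942 0.04267167]
side top 1243 ((509.0808410644531, -167.74014282226562), (102.0007095336914, 96.53507232666016), 67.76680755615234) 0.08030916925794163
cap 482 ((581.48095703125, 152.9268798828125), (134.5633544921875, 119.00679779052734), 1.190636396408081) [0.00830853 0.03424626 0.0436716 ]
```

View pics/crops.png

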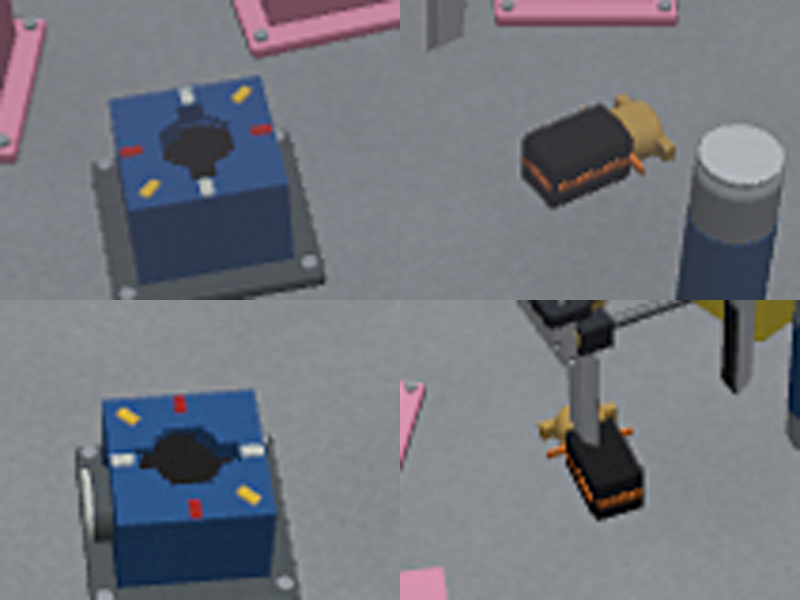

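The blue stand's yaw is about -0.39, with the white marks along that axis and the gauge on -x. The cap lies with its top toward -y. Next I'll move over the cap for a closer look.

```bash
python3 -m inch '[1,-5.3,0,0,0,0,1, 1,-5.3,0,0,0,0,1, 1,-5.4,0,0,0,0,1, 0,0,0,0,0,0,1]'
cat > cap.py <<'E'
from h import *
import sys
c=cam("wrist"); im,d=ctrl.camera("wrist"); save(sys.argv[1],im); P=cloud(c,d)
print(ctrl.get_obs()["ee_pos"].round(4),ctrl.get_obs()["time_s"])
for l in ["cap_mid","cap_top","cap_foot"]:
    for r in ctrl.place_of("wrist",l)[:1]: print(l,round(r["score"],2),np.round(r["centre"]),atz(c,r["centre"],.02).round(4))
v=im.max(2)<75
m=(abs(P[...,2]-.04)<.004)&(np.hypot(P[...,0]-.58,P[...,1]-.15)<.09)
q=P[m]; print("topface",m.sum(),cv2.minAreaRect((q[:,:2]*1000).astype(np.float32)),q.mean(0))
m=(P[...,2]>.012)&(P[...,2]<.06)&(np.hypot(P[...,0]-.58,P[...,1]-.15)<.09)
q=P[m]; print("all",m.sum(),q.mean(0),np.linalg.eigh(np.cov(q[:,:2].T))[1][:,1])
E
python3 cap.py wcap; python3 - <<'E'
from h import *
c=cam("side")
for l in ["spray_can","mug","oil_jug","oil_filter"]:
    for r in ctrl.place_of("side",l)[:1]: print(l,round(r["score"],2),atz(c,r["centre"],0).round(3))
E
```

```text
time_s: 1.15
ee_pos: [0.5799, 0.1631, 0.205]
eef_rot: [-3.141, 0.0, 0.004]
force: [-0.6, -0.6, 0.1]
grip_width: 0.094
[0.5798 0.1612 0.205 ] 1.2
cap_mid 0.65 [310. 232.] [[0.5777 0.1452 0.02  ]]
cap_top 0.62 [304. 277.] [[0.573  0.1037 0.02  ]]
cap_foot 0.66 [488. 444.] [[ 0.755  -0.0706  0.02  ]]
topface 4339 ((575.997314453125, 147.12008666992188), (90.00089263916016, 39.953338623046875), 84.50932312011719) [0.57565993 0.14461891 0.03965866]
all 5575 [0.57637386 0.15236476 0.03707599] [0.09436647 0.99553753]
spray_can 0.72 [[0.737 0.116 0.   ]]
mug 0.86 [[0.502 0.496 0.   ]]
oil_jug 0.57 [[0.769 0.271 0.   ]]
oil_filter 0.76 [[ 0.767 -0.103  0.   ]]
```

View pics/wcap.png

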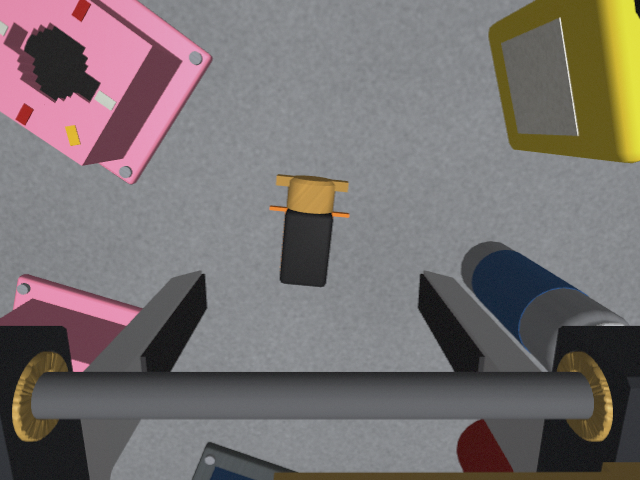

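The top view gives the cap mid at (0.576, 0.147) with the top pointing along (-0.095, -0.995); the face width of 40 mm checks. Next: yaw 0.095 and lean 0.7, then approach.

```bash
cat >> h.py <<'E'
def togo(g,back=0.019):
    """tool-frame cm shift to bring grasp point to g"""
    o=ctrl.get_obs(); M=R.from_euler("xyz",o["eef_rot"]).as_matrix()
    t=np.array(g)+M[:,2]*back
    print("rot",M.round(3).tolist(),"q",o["qpos"].round(2),"t",round(o["time_s"],2),"F",o["force"].round(1),"w",round(o["grip_width"],4))
    print("grasp now",(o["ee_pos"]-M[:,2]*back).round(4),"shift cm",((t-o["ee_pos"])@M*100).round(2))
E
python3 -m inch '[0,0,0,0,0,0.095,1, 0,0,0,0.175,0,0,1, 0,0,0,0.175,0,0,1, 0,0,0,0.175,0,0,1, 0,0,0,0.175,0,0,1, 0,0,0,0,0,0,1]'
python3 -c "
from h import *
togo([.5754,.1391,.025])"
```

```text
time_s: 2.3
ee_pos: [0.5798, 0.1579, 0.2042]
eef_rot: [-2.442, 0.003, -0.099]
force: [-0.2, -0.6, -0.2]
grip_width: 0.094
rot [[0.995, -0.077, 0.061], [-0.098, -0.761, 0.641], [-0.003, -0.644, -0.765]] q [-0.09  0.39  1.56  0.74  1.28 -0.24] t 2.3 F [-0.2 -0.6 -0.2] w 0.094
grasp now [0.5787 0.1457 0.2187] shift cm [-0.21 13.01 14.37]
```

```bash
python3 -m inch '[-0.1,4.3,0,0,0,0,1, -0.1,4.3,0,0,0,0,1, 0,4.4,2,0,0,0,1, 0,0,3,0,0,0,1, 0,0,3,0,0,0,1, 0,0,2,0,0,0,1, 0,0,0,0,0,0,1]'
python3 -c "
from h import *
togo([.5754,.1391,.025])"
```

```text
time_s: 3.18
ee_pos: [0.5743, 0.1263, 0.0448]
eef_rot: [-2.443, 0.001, -0.093]
force: [-0.2, -0.6, 0.0]
grip_width: 0.0942
rot [[0.996, -0.072, 0.059], [-0.093, -0.762, 0.641], [-0.001, -0.643, -0.766]] q [-0.15  0.61  1.66  0.81  1.09 -0.52] t 3.17 F [-0.2 -0.6  0. ] w 0.0942
grasp now [0.5732 0.1141 0.0593] shift cm [-0.01  0.29  4.24]
```

```bash
python3 -m inch '[0,0.2,2,0,0,0,1, 0,0.1,1.6,0,0,0,1, 0,0,0.6,0,0,0,1, 0,0,0,0,0,0,1, 0,0,0,0,0,0,0, 0,0,0,0,0,0,0, 0,0,0,0,0,0,0, 0,0,0,0,0,0,0, 0,0,0,0,0,0,0, 0,0,0,0,0,0,0]' 30
python3 -c "
from h import *
togo([.5754,.1391,.025])"
```

```text
time_s: 4.42
ee_pos: [0.577, 0.15, 0.0111]
eef_rot: [-2.442, 0.0, -0.095]
force: [-0.8, 0.4, 0.7]
grip_width: 0.04
rot [[0.995, -0.073, 0.061], [-0.095, -0.761, 0.641], [-0.0, -0.644, -0.765]] q [-0.11  0.67  1.66  0.85  1.03 -0.55] t 4.42 F [-0.8  0.4  0.7] w 0.04
grasp now [0.5758 0.1378 0.0257] shift cm [-0.05 -0.05  0.13]
```

Gripped at 40.0 mm wide. Now lift 10 cm and rotate a quarter turn.

```bash
python3 -m inch '[0,-1.6,-1.9,0,0,0,0, 0,-1.6,-1.9,0,0,0,0, 0,-1.6,-1.9,0,0,0,0, 0,-1.6,-1.9,0,0,0,0, 0,0,0,0,0,0,0]' 40
python3 -m inch '[0,0,0,-0.175,0,0,0, 0,0,0,-0.175,0,0,0, 0,0,0,-0.175,0,0,0, 0,0,0,-0.175,0,0,0, 0,0,0,-0.175,0,0,0, 0,0,0,-0.175,0,0,0, 0,0,0,-0.175,0,0,0, 0,0,0,-0.175,0,0,0, 0,0,0,-0.171,0,0,0, 0,0,0,0,0,0,0, 0,0,0,0,0,0,0]' 40
python3 - <<'E'
from h import *
togo([.5754,.1391,.053])
for n in ["scene","side"]:
    im,_=ctrl.camera(n); save("up_"+n,im)
c1=cam("scene");c2=cam("side")
a=cv2.imread("pics/up_scene.png");b=cv2.imread("pics/up_side.png")
o=[]
for c,i in((c1,a),(c2,b)):
    u,v=proj(c,[[.575,.14,.11]])[0].astype(int); o.append(cv2.resize(i[v-50:v+50,u-50:u+50],(400,400)))
cv2.imwrite("pics/up.png",np.hstack(o))
E
```

```text
time_s: 5.05
ee_pos: [0.5776, 0.1499, 0.1116]
eef_rot: [-2.442, -0.003, -0.095]
force: [-0.2, 0.0, -2.6]
grip_width: 0.0395
time_s: 6.42
ee_pos: [0.5771, 0.1497, 0.11]
eef_rot: [2.274, 0.001, -0.095]
force: [-0.3, -0.7, -3.2]
grip_width: 0.0399
rot [[0.995, -0.061, -0.073], [-0.095, -0.644, -0.759], [-0.001, 0.762, -0.647]] q [ 0.48  0.81  1.21 -0.7   1.67  0.71] t 6.42 F [-0.3 -0.7 -3.2] w 0.0399
grasp now [0.5785 0.1641 0.1223] shift cm [-0.06 -3.65  6.4 ]
```

View pics/up.png

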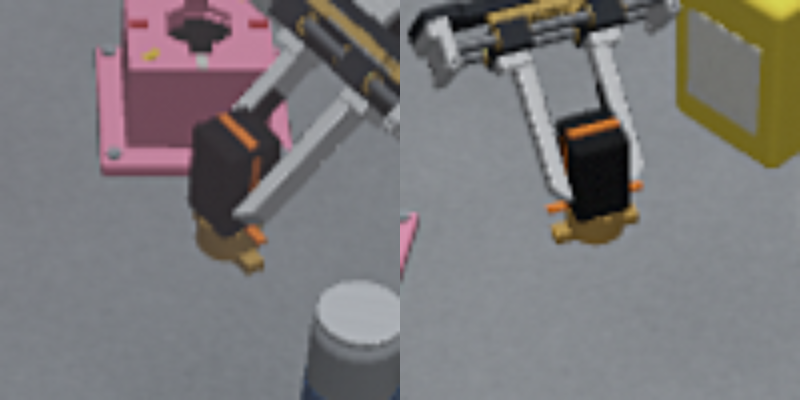

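The cap is upright, foot down, about 68 mm above the counter. Lowering.

```bash
python3 -m inch '[0,-1.5,1.3,0,0,0,0, 0,-1.5,1.3,0,0,0,0, 0,-1.1,0.94,0,0,0,0, 0,-0.5,0.4,0,0,0,0, 0,0,0,0,0,0,0, 0,0,0,0,0,0,0]' 
python3 -m inch '[0,-0.15,0.13,0,0,0,0, 0,-0.15,0.13,0,0,0,0, 0,0,0,0,0,0,0]' 
python3 -m inch '[0,-0.12,0.1,0,0,0,0, 0,0,0,0,0,0,0]' 
python3 -m inch '[0,-0.08,0.07,0,0,0,0, 0,0,0,0,0,0,0]' 
```

```text
time_s: 7.28
ee_pos: [0.5772, 0.1496, 0.0505]
eef_rot: [2.271, -0.001, -0.095]
force: [0.3, 0.1, -3.7]
grip_width: 0.0397
time_s: 7.65
ee_pos: [0.5769, 0.1494, 0.0459]
eef_rot: [2.271, 0.0, -0.095]
force: [-0.9, 0.7, -2.0]
grip_width: 0.0397
time_s: 7.9
ee_pos: [0.5769, 0.1494, 0.0443]
eef_rot: [2.27, 0.0, -0.095]
force: [0.3, -0.1, -3.3]
grip_width: 0.0399
time_s: 8.15
ee_pos: [0.5769, 0.1494, 0.0433]
eef_rot: [2.271, 0.0, -0.095]
force: [0.0, 0.3, -2.4]
grip_width: 0.0398
```

```bash
python3 -m inch '[0,-0.08,0.07,0,0,0,0, 0,0,0,0,0,0,0, 0,0,0,0,0,0,0]' 
python3 -m inch '[0,-0.08,0.07,0,0,0,0, 0,0,0,0,0,0,0, 0,0,0,0,0,0,0]' 
python3 -m inch '[0,-0.08,0.07,0,0,0,0, 0,0,0,0,0,0,0, 0,0,0,0,0,0,0]' 
```

```text
time_s: 8.52
ee_pos: [0.577, 0.1494, 0.0423]
eef_rot: [2.271, 0.0, -0.095]
force: [-0.0, 0.2, -3.5]
grip_width: 0.0396
time_s: 8.9
ee_pos: [0.577, 0.1494, 0.0415]
eef_rot: [2.271, -0.0, -0.095]
force: [-1.2, 0.2, 1.7]
grip_width: 0.0398
time_s: 9.28
ee_pos: [0.577, 0.1495, 0.0414]
eef_rot: [2.27, -0.001, -0.095]
force: [-4.1, 2.2, 9.2]
grip_width: 0.0399
```

The cap is on the counter (9 N contact). Release, back off and turn upright.

```bash
python3 -m inch '[0,0,0,0,0,0,1, 0,0,0,0,0,0,1, 0,0,0,0,0,0,1, 0,0,-1,0,0,0,1, 0,0,-3,0,0,0,1, 0,0,-5,0,0,0,1, 0,3,-3,0.175,0,0,1, 0,3,-3,0.175,0,0,1, 0,0,-3,0.175,0,0,1, 0,0,0,0.175,0,0,1, 0,0,0,0.171,0,0,1, 0,0,0,0,0,0,1]' 30
python3 - <<'E'
from h import *
togo([.577,.163,.16])
c=cam("wrist"); im,d=ctrl.camera("wrist"); save("w2",im); P=cloud(c,d)
m=(abs(P[...,2]-.09)<.006)&(np.hypot(P[...,0]-.578,P[...,1]-.16)<.06); q=P[m]
print(m.sum(),q.mean(0),cv2.minAreaRect((q[:,:2]*1000).astype(np.float32)))
for l in ["cap_top"]:
    for r in ctrl.place_of("wrist",l)[:2]: print(l,round(r["score"],2),np.round(r["centre"]),atz(c,r["centre"],.09).round(4))
E
```

```text
time_s: 10.78
ee_pos: [0.5852, 0.2311, 0.2102]
eef_rot: [-3.14, -0.001, -0.097]
force: [-0.7, -0.6, -0.4]
grip_width: 0.0938
rot [[0.995, -0.097, 0.002], [-0.097, -0.995, 0.001], [0.001, -0.001, -1.0]] q [0.32 0.47 1.27 0.   1.4  0.41] t 10.78 F [-0.7 -0.6 -0.4] w 0.0938
grasp now [0.5852 0.2311 0.2292] shift cm [-0.16  6.87  6.91]
2581 [0.57827558 0.16149602 0.08972558] ((577.9066772460938, 159.93067932128906), (39.74345779418945, 40.595542907714844), 85.1052017211914)
cap_top 0.96 [311. 323.] [[0.5772 0.1589 0.09  ]]
```

View pics/w2.png

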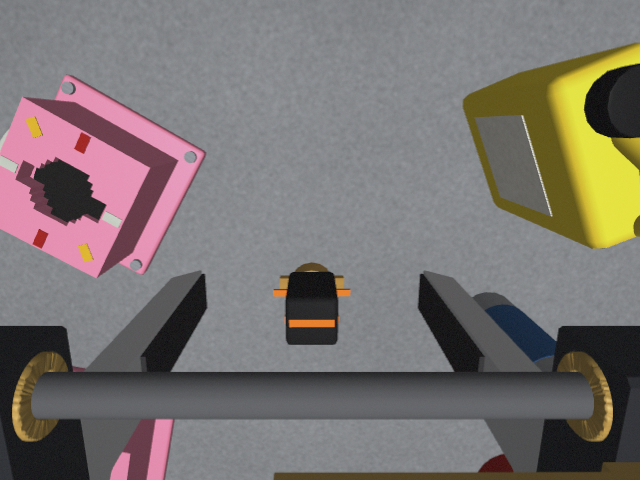

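The cap stands alone on its foot. Its top centre is about (0.578, 0.159), and the orange stripe lies along the tool's x. Moving over it to grip from above.

```bash
python3 -m inch '[0,3.6,0,0,0,0,1, 0,3.66,1,0,0,0,1, 0,0,5,0,0,0,1, 0,0,5,0,0,0,1, 0,0,4,0,0,0,1, 0,0,2,0,0,0,1, 0,0,0,0,0,0,1]'
python3 -c "
from h import *
togo([.578,.159,.059])"
```

```text
time_s: 11.75
ee_pos: [0.5777, 0.1609, 0.0379]
eef_rot: [3.14, 0.002, -0.094]
force: [0.2, -0.2, 1.0]
grip_width: 0.0941
rot [[0.996, -0.094, -0.002], [-0.094, -0.996, -0.001], [-0.002, 0.001, -1.0]] q [ 0.21  0.59  1.52 -0.    1.03  0.3 ] t 11.75 F [ 0.2 -0.2  1. ] w 0.0941
grasp now [0.5777 0.1609 0.0569] shift cm [ 0.05  0.18 -0.21]
```

```bash
python3 -m inch '[0,0.1,0,0,0,0,1, 0,0,0,0,0,0,0, 0,0,0,0,0,0,0, 0,0,0,0,0,0,0, 0,0,0,0,0,0,0, 0,0,0,0,0,0,0, 0,0,0,0,0,0,0]' 40
python3 -m inch '[0,0,-5,0,0,0,0, 0,0,-6,0,0,0,0, 0,0,-6,0,0,0,0, 0,0,0,0,0,0,0]' 40
python3 - <<'E'
from h import *
togo([.5075,-.168,.28])
c=cam("wrist"); im,d=ctrl.camera("wrist"); save("w3",im)
E
```

```text
time_s: 12.62
ee_pos: [0.5779, 0.1593, 0.0387]
eef_rot: [3.142, 0.0, -0.095]
force: [-0.6, 0.2, 0.2]
grip_width: 0.0397
time_s: 13.12
ee_pos: [0.5794, 0.1596, 0.2133]
eef_rot: [-3.139, -0.007, -0.095]
force: [0.3, -0.1, -3.5]
grip_width: 0.0397
rot [[0.995, -0.095, 0.008], [-0.095, -0.995, 0.002], [0.007, -0.002, -1.0]] q [0.21 0.4  1.36 0.   1.37 0.3 ] t 13.12 F [ 0.3 -0.1 -3.5] w 0.0397
grasp now [0.5792 0.1596 0.2323] shift cm [-3.99 33.28 -4.88]
```

View pics/w3.png

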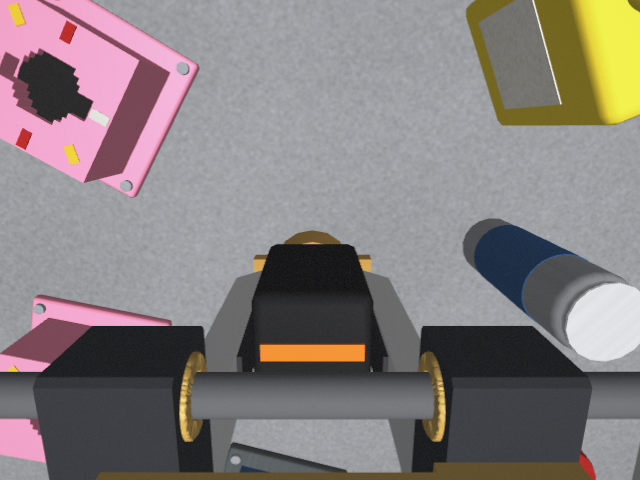

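Held squarely, with the orange stripe centred at (312,352). Next I'll carry it to just beyond the blue stand and turn to the stand's yaw, so the wrist camera can see the socket.

```bash
python3 -m inch '[-0.4,2.5,0,0,0,0,0, -0.9,5.5,0,0,0,0,0, -0.9,5.5,0,0,0,0,0, -0.9,5.5,0,0,0,0,0, -0.9,5.5,0,0,0,0,0, -0.9,5.5,0,0,0,0,0, -0.9,5.5,0,0,0,0,0, -0.5,3.7,0,0,0,0,0, -0.3,2.7,0,0,0,0,0, 0,0,0,0,0,0.147,0, 0,0,0,0,0,0.147,0, 0,0,0,0,0,0,0, 0,0,0,0,0,0,0]'
cat > sock.py <<'E'
from h import *
import sys
togo([.5075,-.168,.28])
c=cam("wrist"); im,d=ctrl.camera("wrist"); save(sys.argv[1],im); P=cloud(c,d)
o=ctrl.get_obs(); M=R.from_euler("xyz",o["eef_rot"]).as_matrix(); p=o["ee_pos"]
for l,z in [("socket",.08),("cap_top",p[2]-.0387+.09)]:
    for r in ctrl.place_of("wrist",l)[:3]:
        w=atz(c,r["centre"],z)[0]; print(l,round(r["score"],2),np.round(r["centre"]),w.round(4),"tool",((w-p)@M*1000).round(1))
m=(abs(P[...,2]-.08)<.005)&(np.hypot(P[...,0]-.5075,P[...,1]+.168)<.09); q=P[m]
print(m.sum(),q.mean(0).round(4),cv2.minAreaRect((q[:,:2]*1000).astype(np.float32)))
h=cv2.cvtColor(im,cv2.COLOR_RGB2HSV); H,S,V=h[...,0],h[...,1],h[...,2]
for n,k in [("white",(S<60)&(V>170)),("yellow",(H>18)&(H<35)&(S>140)&(V>120)),("red",((H<8)|(H>172))&(S>140)&(V>100))]:
    L=cv2.connectedComponentsWithStats((k&m).astype(np.uint8))
    for s,ce in zip(L[2][1:],L[3][1:]):
        if s[4]>30: print(n,s[4],ce.round(1),atz(c,ce,.08)[0].round(4))
# orange stripe on the cap top
k=(H>8)&(H<17)&(S>150)&(V>150); k[:260]=0
v,u=np.nonzero(k); w=atz(c,[[u.mean(),v.mean()]],p[2]-.0387+.09)[0]; print("stripe px",u.mean(),v.mean(),len(u),"tool mm",((w-p)@M*1000).round(1))
E
python3 sock.py w4
```

```text
time_s: 14.8
ee_pos: [0.4722, -0.2513, 0.2076]
eef_rot: [-3.141, 0.002, -0.386]
force: [-0.9, 0.1, -2.1]
grip_width: 0.0399
rot [[0.927, -0.376, -0.002], [-0.376, -0.927, 0.001], [-0.002, -0.0, -1.0]] q [-0.56  0.27  1.56  0.    1.32 -0.17] t 14.8 F [-0.9  0.1 -2.1] w 0.0399
grasp now [ 0.4722 -0.2513  0.2266] shift cm [ 0.13 -9.05 -5.34]
socket 0.91 [103. 310.] [ 0.2982 -0.2512  0.08  ] tool [-161.2   65.5  128.1]
socket 0.64 [315.  96.] [ 0.5079 -0.1679  0.08  ] tool [  1.8 -90.6 127.9]
cap_top 0.95 [311. 353.] [ 0.4717 -0.2516  0.2592] tool [ -0.5   0.5 -51.3]
16785 [ 0.5084 -0.1653  0.0801] ((507.74920654296875, -167.38754272460938), (96.1340560913086, 96.29869079589844), 67.83108520507812)
white 219 [255.5  96. ] [ 0.4704 -0.1524  0.08  ]
white 219 [373.5  96. ] [ 0.5445 -0.1825  0.08  ]
yellow 215 [264.1  43. ] [ 0.4892 -0.1241  0.08  ]
yellow 185 [362.  146.3] [ 0.5256 -0.2109  0.08  ]
red 209 [314.5  32. ] [ 0.5225 -0.1304  0.08  ]
red 170 [314. 156.] [ 0.4921 -0.2045  0.08  ]
stripe px 312.1815688425672 352.8030718595721 1823 tool mm [ -0.2   0.4 -51.3]
```

View pics/w4.png

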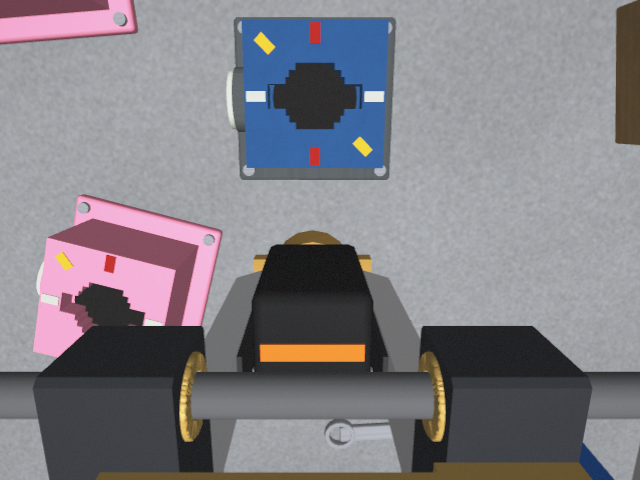

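The marks are consistent: socket centre (0.5075, -0.1674), yaw -0.386, which is also the tool's yaw. The cap axis is on the tool's axis. Moving over the socket and down to about 5 mm above the rim.

```bash
python3 -m inch '[0.03,-3,0,0,0,0,0, 0.03,-3.2,0,0,0,0,0, 0.05,-2.95,0,0,0,0,0, 0,0,3,0,0,0,0, 0,0,3,0,0,0,0, 0,0,1.9,0,0,0,0, 0,0,0,0,0,0,0, 0,0,0,0,0,0,0]'
python3 -c "
from h import *
togo([.5073,-.1678,.1207])"
```

```text
time_s: 15.95
ee_pos: [0.5086, -0.1675, 0.1306]
eef_rot: [-3.142, -0.001, -0.389]
force: [0.4, 0.7, -2.6]
grip_width: 0.0399
rot [[0.925, -0.379, 0.001], [-0.379, -0.925, -0.0], [0.001, -0.0, -1.0]] q [-0.39  0.34  1.65  0.    1.15  0.  ] t 15.95 F [ 0.4  0.7 -2.6] w 0.0399
grasp now [ 0.5086 -0.1675  0.1496] shift cm [-0.11  0.08  2.89]
```

```bash
python3 -m inch '[-0.1,0,0.5,0,0,0,0, 0,0,0.5,0,0,0,0, 0,0,0.3,0,0,0,0, 0,0,0,0,0,0,0]'
python3 -m inch '[0,0,0.3,0,0,0,0, 0,0,0.3,0,0,0,0, 0,0,0,0,0,0,0]'
```

```text
time_s: 16.45
ee_pos: [0.5071, -0.1669, 0.1164]
eef_rot: [3.142, 0.001, -0.389]
force: [0.6, 0.4, -2.8]
grip_width: 0.0395
time_s: 16.82
ee_pos: [0.5071, -0.1669, 0.1104]
eef_rot: [3.142, 0.0, -0.389]
force: [1.1, 0.4, -1.8]
grip_width: 0.0398
```

It is 8 mm in with no resistance. Continuing to the floor.

```bash
python3 -m inch '[0,0,0.3,0,0,0,0, 0,0,0.3,0,0,0,0, 0,0,0,0,0,0,0]'
python3 -m inch '[0,0,0.1,0,0,0,0, 0,0,0.1,0,0,0,0, 0,0,0,0,0,0,0, 0,0,0,0,0,0,0]'
```

```text
time_s: 17.2
ee_pos: [0.5072, -0.1669, 0.1044]
eef_rot: [-3.142, 0.0, -0.389]
force: [0.4, -0.1, -2.9]
grip_width: 0.04
time_s: 17.7
ee_pos: [0.5073, -0.1669, 0.1027]
eef_rot: [-3.142, -0.0, -0.389]
force: [0.5, 0.6, -3.1]
grip_width: 0.0397
```

```bash
python3 -m inch '[0,0,0.08,0,0,0,0, 0,0,0,0,0,0,0, 0,0,0,0,0,0,0]'
python3 -m inch '[0,0,0.08,0,0,0,0, 0,0,0,0,0,0,0, 0,0,0,0,0,0,0]'
```

```text
time_s: 18.08
ee_pos: [0.5073, -0.1669, 0.1019]
eef_rot: [-3.142, 0.0, -0.389]
force: [0.6, -0.1, -2.8]
grip_width: 0.0398
time_s: 18.45
ee_pos: [0.5073, -0.167, 0.1016]
eef_rot: [-3.142, -0.0, -0.389]
force: [-3.5, 1.1, 5.1]
grip_width: 0.0396
```

It is on the floor at the expected height (0.1016). Now twist 0.785 rad clockwise.

```bash
python3 -m inch '[0,0,-0.03,0,0,0.08,0, 0,0,0,0,0,0.08,0, 0,0,0,0,0,0.08,0, 0,0,0,0,0,0.08,0, 0,0,0,0,0,0.08,0, 0,0,0,0,0,0,0]'
python3 -m inch '[0,0,0,0,0,0.08,0, 0,0,0,0,0,0.08,0, 0,0,0,0,0,0.08,0, 0,0,0,0,0,0.08,0, 0,0,0,0,0,0.065,0, 0,0,0,0,0,0,0, 0,0,0,0,0,0,0]'
python3 sock.py w5
python3 - <<'E'
from h import *
im,_=ctrl.camera("scene"); c=cam("scene"); u,v=proj(c,[[.5075,-.167,.11]])[0].astype(int)
a=cv2.imread("pics/w5.png")
save("fin",np.hstack([cv2.resize(a[:,:,::-1],(533,400)),cv2.resize(im[v-60:v+60,u-40:u+40],(267,400))]))
E
```

```text
time_s: 19.2
ee_pos: [0.5074, -0.1671, 0.1016]
eef_rot: [-3.141, -0.001, -0.789]
force: [-0.5, -0.6, 2.8]
grip_width: 0.0401
time_s: 20.08
ee_pos: [0.5075, -0.167, 0.1016]
eef_rot: [-3.141, -0.0, -1.172]
force: [-0.6, -0.1, 4.8]
grip_width: 0.0401
rot [[0.389, -0.921, 0.001], [-0.921, -0.389, -0.0], [0.0, -0.0, -1.0]] q [-0.39  0.37  1.68 -0.    1.09  0.79] t 20.07 F [-0.6 -0.1  4.8] w 0.0401
grasp now [ 0.5075 -0.167   0.1206] shift cm [  0.1    0.03 -15.94]
cap_top 0.79 [310. 351.] [ 0.5064 -0.1657  0.1529] tool [ -1.6   0.4 -51.3]
17947 [ 0.5282 -0.1588  0.0802] ((507.2812805175781, -167.654052734375), (96.11788177490234, 96.469970703125), 67.76734924316406)
white 401 [374.6 219.6] [ 0.5444 -0.1828  0.08  ]
yellow 351 [218.3 275.7] [ 0.489  -0.1239  0.08  ]
yellow 336 [410.4 276. ] [ 0.5255 -0.211   0.08  ]
red 387 [255.1 219.5] [ 0.5224 -0.1305  0.08  ]
stripe px 311.97244303126655 352.5045045045045 1887 tool mm [ -0.8   0.8 -51.3]
```

View pics/fin.png

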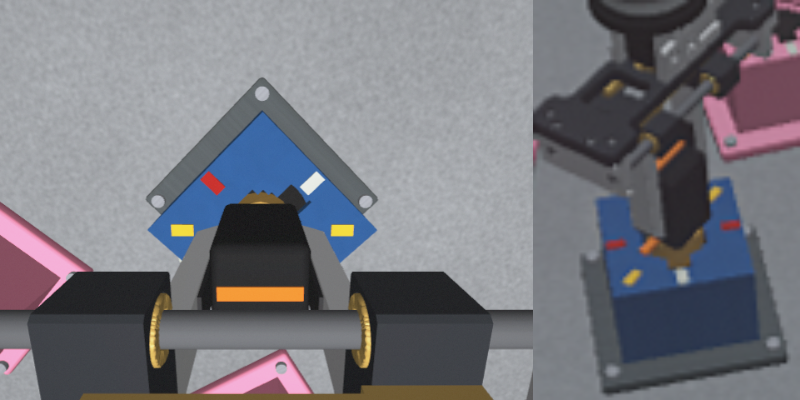

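The wrist view shows the stripe level with both yellow marks, at crop (182,230) and (342,230). The cap is seated and gripped, so I'm handing in.

```bash
python3 -c "
from h import *
print(ctrl.get_obs()); print(ctrl.hand_in())"
```

```text
{'time_s': 20.275, 'qpos': array([-3.86442661e-01,  3.74712221e-01,  1.67813899e+00, -6.10541130e-05,
        1.08814105e+00,  7.86644595e-01]), 'joint_vel': array([-0.00039891, -0.00011465, -0.00038441, -0.000944  , -0.00111711,
        0.00433254]), 'tau': array([ 3.41145052e-01, -5.09429634e+01, -2.96511483e+01,  2.44544148e-01,
       -1.46015785e-01, -1.51834705e-03]), 'ee_pos': array([ 0.50745088, -0.16698494,  0.10163048]), 'eef_rot': array([-3.14120579e+00, -4.62307281e-04, -1.17305902e+00]), 'force': array([ 0.14580627, -0.58345214,  5.22369725]), 'moment': array([-0.05383919,  0.23913501,  0.04076301]), 'grip_width': 0.040289579025605274}
the job is handed in; nothing more can be done
None
```

The job is handed in, at about 20 s of the 64 s allowed. I stood the cap upright on the counter on its foot, regripped it from above and put its foot down into the blue stand's socket at the white marks. I then twisted it clockwise to the yellow half-way marks and handed in still holding it.

**Last checks:**
- **Turn:** the tool was turned 0.784 rad (44.9°) clockwise from its yaw at insertion. The wrist picture shows the orange stripe level with both yellow marks.
- **Depth and position:** the foot is on the socket floor by measured height. The tool is within 1 mm of the socket axis I measured.
- **Grip:** the grip was set to 40 N, the jaws read 40 mm across the cap, and the arm was still.
- **Other goods:** no contact was felt on the way, and none showed in the pictures I viewed. I did not re-measure the goods' positions at the end.

Two readings disagreed slightly. The network's cap-top estimate at the end was about 1.6 mm off the tool axis, against 0.8 mm from the stripe, both within its usual error. Early on, several low-scoring network points fell on the pink look-alikes; I discarded them. No check failed.

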